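# Set the food warmer's hold timer and start it

### The arm

A 6-joint arm with a two-finger parallel gripper is mounted at the origin on the work surface. World frame = base frame: x ahead of the robot, y to its left, z up, the work surface at z = 0. Lengths are in m, angles in degrees, forces in N, time in s.
With the tool pointing down it reaches from about 0.3 to 0.825 m from the base axis. Payload 5.4 kg.
Tool frame: the origin (TCP) lies between the finger pads; the fingertips stand 22 mm ahead of it and the grasp point (between the pads) lies 3 mm ahead of it (finger_overhang is the distance from the TCP to the fingertips, in m); z points along the fingers, x is the direction in which the jaws open and shut, and the axes are right-handed (so a half turn about z gives the same grasp; the last joint's range is limited). The gripper opens to 92 mm and grips with 3 to 60 N. Pads are 20 mm wide; open, the fingers measure 128 mm over their backs; the gripper's body (75 mm by 189 mm) begins 69 mm behind the grasp point.
Start: joints at [-82.913, 9.076, 91.501, -0, 79.423, -12.038], TCP at [0.188, -0.543, 0.237] pointing down, gripper open.
Joint ranges: [-166.64, 166.64], [-54.1, 131.32], [10.49, 154.53], [-73.88, 253.88], [9.74, 151.15], [-171.62, 171.62]. Speed limits (degrees/s): [147.25, 147.25, 180, 180, 180, 180].

### API

Orientations are given as [roll, pitch, yaw] about the fixed x, y, z axes, in that order (R = Rz(yaw) Ry(pitch) Rx(roll)).
In Python, from cell import get_obs, camera, job_done, finger_overhang gives the robot as it stands.
- The arm moves only by the tool step_arm, never from a script. Its argument "targets" is one flat list of numbers, 7 for each row, row after row: the shift along the tool's x, y, z in mm, then the turn, a rotation vector about the tool's x, y, z in rad, then the closure in counts, from 0 (fully open) to 255 (shut). In form: [tx, ty, tz, rx, ry, rz, hand, tx, ty, tz, rx, ry, rz, hand, ...]. A call has 1 to 12 rows; each row is the pose to reach, as a shift and turn from the pose measured when the call began, along the tool's axes at that moment; what a row does not reach only later rows make up. A row lasts 1/10 s, in which the tool goes at most 50 mm and 8.59 degrees, less where a joint would pass 70% of its speed; a pose out of reach is approached as far as the arm can. A call with a gripper value outside its range is refused whole. The fingers move at their own pace and stop on an object; "squeeze" is the grip in N (left out, the last holds). Time passes only in rows, so rows that repeat a pose let the fingers close. It gives the time, the measured TCP pose, the force and the opening at its end, in the units of the state.
- get_obs(): the state, without advancing time (a new reading comes with each control period).
- camera(name): name is "scene" or "top"; returns a dict with "frame" (480x640x3 uint8, blue, green, red), "fovy" (degrees; the focal length in pixels is half the picture's height over the tangent of half this angle, whatever the lens; pixels are square), "cx", "cy" (the principal point, pixels), "dist" ([k1, k2, p1, p2, k3] as OpenCV has them; the pictures are not rectified), "xyz" and "attitude" of the camera in the world. Camera axes: x right, y up, looking along -z (the intrinsics and any distortion apply to the point x, -y, -z); pixel columns grow to the right and rows downward; lengths in m; the calibration is good to about 2 mm. A picture is of the moment at which its call begins. There is no depth.
- job_done(): hands the job in, once; it reports no verdict.
The state is a dict: "time": time; "joint_positions": joint angles; "qvel": joint speeds; "tau": joint torques, N m; "tool_pos": TCP position; "orientation": TCP orientation; "contact_force": force on the tool from outside, world axes, zero at the start; "wrist_torque": the same for the moment, N m; "gripper_width": finger opening in m.
Only numpy, scipy, OpenCV 4.12 (cv2) and the standard library are available. Lean on these libraries where they do the work, as an engineer would, in place of code of your own. Each camera call takes 0.05 s, during which the arm holds its last target.

### The job

Set the food warmer's black timer dial to 5, the fifth click clockwise past the big orange off dot, then press the green start plunger fully down to its stop once the dial is set, and let it spring back. Leave the bottles, salt, cups, boxes, mug and spoon where they stand.

Things in the scene. Friction and masses are not known exactly. Their poses are not given: they have to be found in the camera images.
- warmer: Fixed steel food warmer. Origin on the table under the middle of its sloping control face (150 mm up the slope, 360 wide, middle 105 mm up, tilted 30 degrees, looking up and to the robot); x points back into the machine, z up. Body 360 mm wide, from 70 to 330 mm behind the origin, 165 mm high, pan handle to 210. On the face: dial at y +68 mm (left seen from the robot), plunger at y -68 mm.
- dial (a joint): Dial angle, rad: 0 = off, growing clockwise seen facing it. Sprung detents every 24 degrees (0.419 rad), positions 0 (off) to 8, stops at both ends; position 5 = 2.094. Let go between clicks it snaps to the nearer. Turns with about 0.07 N m. Starts at 0 to 3. A dot per position at 45 mm radius: big orange = off (left), then eight small white ones; 4 is straight up the slope.
- dial_grip (a point): Middle of the dial's black grip bar, on the axis, 27 mm out from the face. z = axis out of the face (30 degrees from vertical, leaning to the robot); x along the bar to its white pointer end, turning with the dial. Bar 46 mm long (x), 14 wide (y), its top 18 mm above this point (z); the top of the round skirt below it, 52 mm diameter, is 18 mm under this point.
- plunger (a joint): Start plunger travel in m: 0 = up, 0.012 = fully down on its stop. Sprung: about 2.7 N to start, 8 N at the stop; springs back when released. Moves straight into the face, along -z of plunger_top.
- plunger_top (a point): The middle of the top of the green mushroom plunger head (38 mm diameter, 11 mm thick), 31 mm out from the control face when up. Its z points out of the face, 30 degrees from vertical and towards the robot. Goes down with the plunger.
- sauce_red: Loose red squeeze bottle, 54 mm diameter, 165 mm tall, standing on the table beside the warmer's control face (left or right, about 250 mm from its middle); origin at the centre of its base.
- sauce_yellow: Loose yellow squeeze bottle, 54 mm diameter, 165 mm tall, standing on the table beside the warmer's control face (left or right, about 250 mm from its middle); origin at the centre of its base.
- salt: Loose glass salt shaker with a metal cap, 38 mm diameter, 68 mm tall, standing on the warmer's top behind the dial; origin at the centre of its base.
- cups: Loose stack of clear cups with white rims, 120 mm diameter, about 190 mm tall; origin at the centre of its base.
- boxes: Loose stack of three white takeaway boxes, 210 x 210 mm, about 155 mm tall; origin at the centre of its base.
- mug: Loose blue mug, 80 mm diameter, 90 mm tall, handle towards its +y; origin at the centre of its base.
- spoon: Loose serving spoon lying flat on the table, about 200 mm long along its x; origin at the middle of its underside.

How it is judged:
By the outcome, as a careful person would: the job done as asked, in the order asked, and still so for the second after the job is handed in, with the robot touching nothing.
It also fails if it takes over 54 s, if anything falls off the work surface, if the arm or the gripper's body presses on something with over 40 N, if the wrist force passes 120 N, or if a joint passes its speed limit or range.

## Working session

There is one attempt and no reset: what is moved stays moved. The work goes in short steps, Python scripts to look and compute and a tool call to move; the robot and the scene stay as the last step left them, time stands still between calls to the robot, and variables do not carry over. Pictures are saved under pics/ and viewed, and the job is handed in when it is done.

Besides the shell and the picture viewer there is one more tool, called in YAML: its name, and indented under it one key for each argument. step_arm: Moves the arm, as the interface text tells. Its arguments: {"type":"object","properties":{"targets":{"type":"array"},"squeeze":{"type":"number"}},"required":["targets"]}

```bash
mkdir -p pics
python3 - <<'E'
from cell import *
import cv2
print(get_obs(), finger_overhang)
for n in("scene","top"):
    c=camera(n); cv2.imwrite(f"pics/{n}0.png",c["frame"]); print({k:v for k,v in c.items() if k!="frame"})
E
```

```text
{'time': 0.0, 'joint_positions': array([-8.29125725e+01,  9.11245003e+00,  9.15721112e+01, -5.33939146e-04,
        7.94210335e+01, -1.20363172e+01]), 'qvel': array([ 0.03424729, -0.03851781,  0.04811648,  0.05269677, -0.01065823,
       -0.03171794]), 'tau': array([ 6.19931179e-04, -3.85569334e+01, -3.22104764e+01,  7.00771320e-02,
        3.79452703e-02, -1.56284773e-04]), 'tool_pos': array([ 0.18829431, -0.54268347,  0.23562138]), 'orientation': array([-1.79978493e+02,  1.03382638e-01, -7.08761374e+01]), 'contact_force': array([ 0.70692217, -0.77805579, -0.1347955 ]), 'wrist_torque': array([-0.01776453, -0.0236091 , -0.05163665]), 'gripper_width': 0.09162654459789932} 0.022
{'fovy': 46.65422560101527, 'cx': 321.6691083113968, 'cy': 248.1756704361349, 'dist': array([-0.10099696,  0.        ,  0.        ,  0.        ,  0.        ]), 'xyz': array([ 0.60796616, -0.86589013,  1.41302491]), 'attitude': array([34.24736517,  0.97828755,  3.24551541])}
{'fovy': 55.84876762400301, 'cx': 315.6698994246191, 'cy': 240.3507817724304, 'dist': array([0.00173414, 0.        , 0.        , 0.        , 0.        ]), 'xyz': array([ 4.10811474e-01, -1.00494374e-03,  1.29373765e+00]), 'attitude': array([  6.95953485,  -0.16083647, -88.71542526])}
```

View pics/scene0.png

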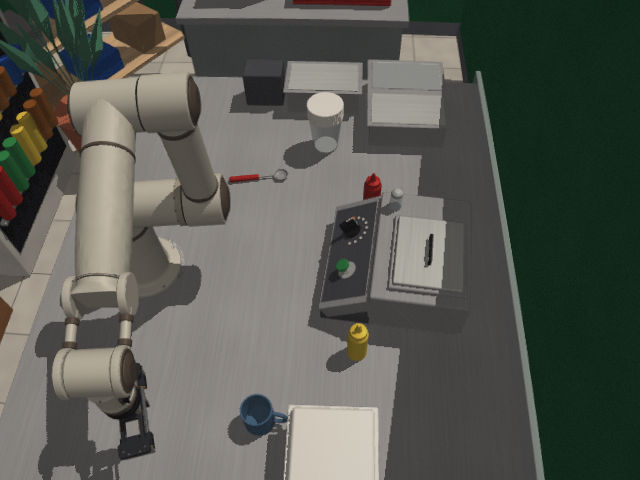

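View pics/top0.png

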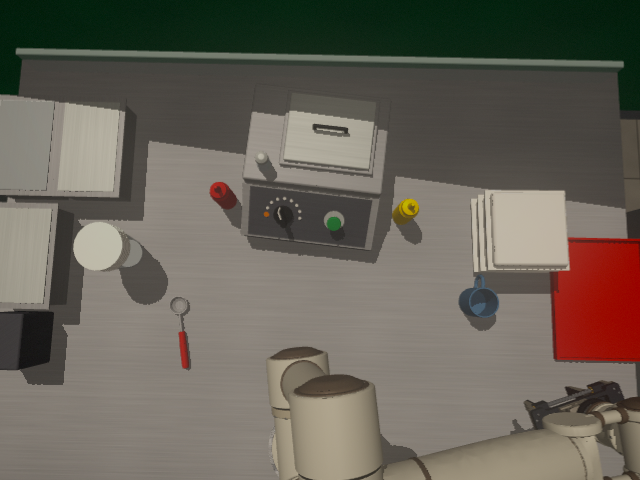

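The scene view shows the dial near (350,228) and the plunger near (344,267). In the top view the dial is at about (284,214), the plunger at (334,222) and the orange dot at (266,213). The path to the face is clear. I'll zoom in next.

Run:
```python
import cv2
a=cv2.imread("pics/top0.png")[170:270,230:390]; b=cv2.imread("pics/scene0.png")[180:330,300:460]
cv2.imwrite("pics/ztop.png",cv2.resize(a,None,fx=5,fy=5,interpolation=cv2.INTER_CUBIC))
cv2.imwrite("pics/zsc.png",cv2.resize(b,None,fx=4,fy=4,interpolation=cv2.INTER_CUBIC))
```

```text
(no output)
```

View pics/ztop.png

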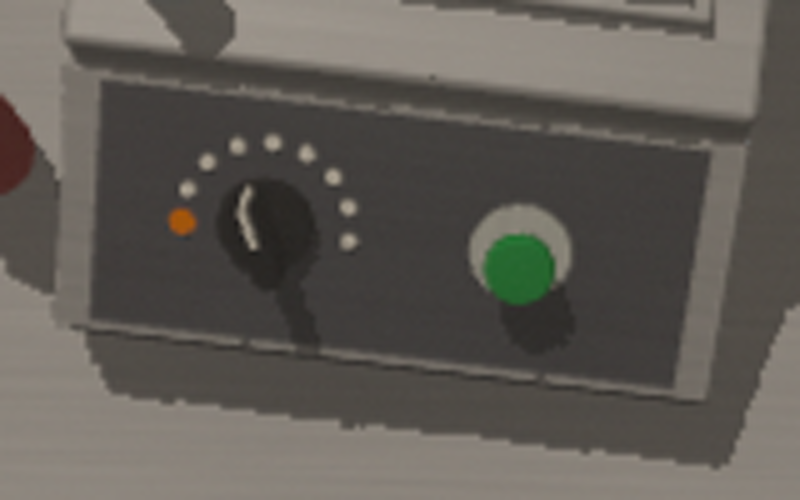

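View pics/zsc.png

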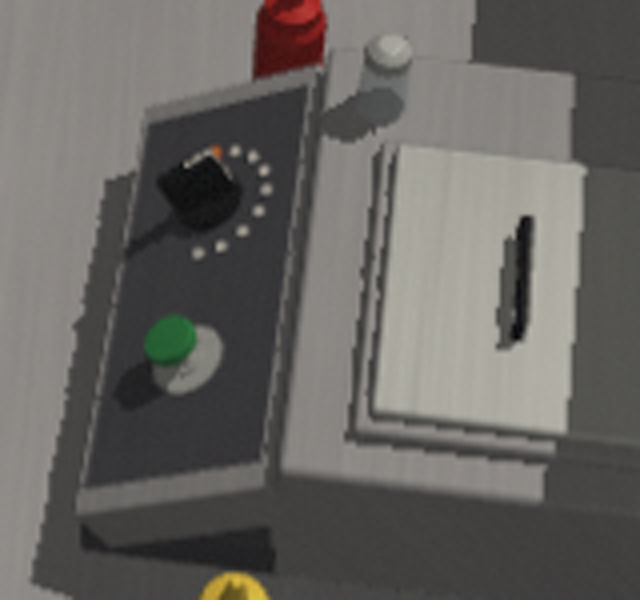

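```bash
cat > h.py <<'E'
import numpy as np, cv2
from scipy.optimize import least_squares
from scipy.spatial.transform import Rotation as Ro
def K(c):
    f=240/np.tan(np.radians(c["fovy"]/2)); return np.array([[f,0,c["cx"]],[0,f,c["cy"]],[0,0,1]])
def proj(c,P):
    R=Ro.from_euler('xyz',c["attitude"],degrees=True).as_matrix()
    q=(np.atleast_2d(P)-c["xyz"])@R*[1,-1,-1]
    return cv2.projectPoints(q.reshape(-1,1,3),np.zeros(3),np.zeros(3),K(c),c["dist"])[0].reshape(-1,2)
def ray(c,uv):
    R=Ro.from_euler('xyz',c["attitude"],degrees=True).as_matrix()
    n=cv2.undistortPoints(np.array(uv,float).reshape(-1,1,2),K(c),c["dist"]).reshape(-1,2)
    d=np.c_[n[:,0],-n[:,1],-np.ones(len(n))]@R.T
    return d/np.linalg.norm(d,axis=1)[:,None]
s3,c3=.5,np.sqrt(3)/2
n_=np.array([-s3,0,c3]);u_=np.array([c3,0,s3]);l_=np.array([0,1.,0])
C=np.array([0,.068,.105]);PL=np.array([0,-.068,.105])
def dirn(deg): a=np.radians(deg-96); return np.cos(a)*u_-np.sin(a)*l_
def W(p,P): return Ro.from_euler('z',p[2]).apply(P)+[p[0],p[1],0]
def dots(im,box):
    x0,y0,x1,y1=box; s=im[y0:y1,x0:x1]; h=cv2.resize(s,None,fx=4,fy=4,interpolation=cv2.INTER_CUBIC)
    g=h.min(2); m=((g>105)).astype(np.uint8)
    n,_,st,ce=cv2.connectedComponentsWithStats(m)
    return [(round((x-1.5)/4+x0,2),round((y-1.5)/4+y0,2),int(a)) for (x,y),a in zip(ce[1:],st[1:,4]) if 20<a<300]
E
python3 - <<'E'
from h import *
from cell import camera
for n,b in (("top",(260,190,306,228)),("scene",(335,205,372,250))):
    c=camera(n); im=c["frame"]; print(n,dots(im,b))
    hs=cv2.cvtColor(im,cv2.COLOR_BGR2HSV); 
    for nm,lo,hi in(("or",(8,150,120),(22,255,255)),("gr",(50,120,60),(80,255,255))):
        m=cv2.inRange(hs,lo,hi); m2=np.zeros_like(m); m2[180:290,250:370]=m[180:290,250:370]
        ys,xs=np.nonzero(m2); print(nm,xs.mean(),ys.mean(),len(xs))
E
```

```text
top [(np.float64(284.06), np.float64(198.08), 109), (np.float64(277.04), np.float64(198.7), 99), (np.float64(290.86), np.float64(200.29), 107), (np.float64(271.0), np.float64(201.95), 102), (np.float64(296.19), np.float64(204.93), 103), (np.float64(267.0), np.float64(207.38), 104), (np.float64(278.8), np.float64(213.4), 239), (np.float64(299.18), np.float64(211.05), 101), (np.float64(299.28), np.float64(217.76), 93)]
or 265.95 213.9 20
gr 333.51724137931035 223.4 145
scene [(np.float64(348.09), np.float64(205.62), 26), (np.float64(334.84), np.float64(214.89), 41), (np.float64(358.35), np.float64(217.26), 61), (np.float64(351.41), np.float64(217.75), 27), (np.float64(362.75), np.float64(218.69), 66), (np.float64(348.78), np.float64(219.08), 30), (np.float64(365.58), np.float64(222.14), 68), (np.float64(366.14), np.float64(226.91), 66), (np.float64(364.2), np.float64(232.27), 69), (np.float64(360.22), np.float64(237.24), 72), (np.float64(354.71), np.float64(241.1), 74), (np.float64(349.05), np.float64(242.84), 67)]
or 353.6666666666667 217.33333333333334 3
gr 342.1565217391304 264.7391304347826 115
```

Run:
```python
from h import *
from cell import camera
ct,cs=camera("top"),camera("scene")
T=np.array([(267,207.38),(271,201.95),(277.04,198.7),(284.06,198.08),(290.86,200.29),(296.19,204.93),(299.18,211.05),(299.28,217.76)])
S=np.array([(358.35,217.26),(362.75,218.69),(365.58,222.14),(366.14,226.91),(364.2,232.27),(360.22,237.24),(354.71,241.1),(349.05,242.84)])
D=np.array([C+.045*dirn(24*k) for k in range(1,9)])
PT=PL+.031*n_
def f(p,wt=1,ws=1):
    P=W(p,D);g=W(p,PT)
    return np.r_[wt*(proj(ct,P)-T).ravel(),ws*(proj(cs,P)-S).ravel(),wt*(proj(ct,g)-[333.5,223.4]).ravel(),ws*(proj(cs,g)-[342.2,264.7]).ravel()]
for w in((1,1),(1,0),(0,1)):
    r=least_squares(f,[.55,0,-.05],args=w); print(w,r.x,np.degrees(r.x[2]),np.abs(r.fun).max())
p=least_squares(f,[.55,0,-.05]).x; np.save("p.npy",p); print(f(p).round(1))
print("dial C",W(p,C),"grip",W(p,C+.027*n_),"plunger",W(p,PT))
for c,n in((ct,"top"),(cs,"scene")):
  for k in range(4):
    P=[C+.023*dirn(24*k)+h*n_ for h in(.045,.01)]+[C-.023*dirn(24*k)+.045*n_]
    print(n,k,proj(c,W(p,np.array(P))).round(1).tolist())
```

```text
(1, 1) [ 0.61713538  0.0205487  -0.08064806] -4.620793362860238 0.9747993948842577
(1, 0) [ 0.6185151  0.0201389 -0.0846984] -4.852860824403511 0.2860288901109129
(0, 1) [ 0.61561434  0.02131219 -0.0749412 ] -4.293814748677711 0.8628664261228778
[-0.1  0.8 -0.2  0.8 -0.3  0.7 -0.3  0.6 -0.3  0.5 -0.2  0.4 -0.1  0.4
 -0.   0.4  0.3  0.5  0.5  0.4  0.5  0.3  0.6  0.3  0.8  0.4  0.8  0.5
  1.   0.4  0.9  0.5 -0.2  0.7  0.2 -0.6]
dial C [0.6226135  0.08832768 0.105     ] grip [0.60915738 0.08941525 0.12838269] plunger [ 0.59620763 -0.04598159  0.13184679]
top 0 [[271.7, 220.6], [273.6, 216.0], [289.5, 220.7]]
top 1 [[272.3, 217.2], [274.1, 212.7], [288.9, 224.1]]
top 2 [[274.3, 214.3], [276.1, 209.9], [286.8, 226.9]]
top 3 [[277.5, 212.6], [279.2, 208.2], [283.7, 228.6]]
scene 0 [[345.7, 215.5], [351.5, 222.4], [345.4, 227.8]]
scene 1 [[348.5, 215.0], [354.3, 222.0], [342.5, 228.3]]
scene 2 [[350.9, 215.7], [356.6, 222.7], [340.2, 227.5]]
scene 3 [[352.3, 217.4], [358.1, 224.4], [338.8, 225.8]]
```

```bash
cat >> h.py <<'E'
def pose(which,h,deg=72):
    """TCP target: tool z=-n, h = TCP height (m) out of the face along the axis; jaw x perp to bar"""
    p=np.load("p.npy")
    z=-n_; b=dirn(deg)  # bar dir ; jaw x = right-ish
    x=np.cross(b,z); x=x if x[1]<0 else -x; y=np.cross(z,x)
    R=Ro.from_euler('z',p[2]).as_matrix()@np.c_[x,y,z]
    return W(p,(C if which=="dial" else PL)+h*n_),R
def delta(pos,R):
    from cell import get_obs
    o=get_obs(); R0=Ro.from_euler('xyz',o["orientation"],degrees=True).as_matrix()
    print("t",round(o["time"],2),"pos",o["tool_pos"].round(4),"F",o["contact_force"].round(1),"w",round(o["gripper_width"],4),"q",o["joint_positions"].round(0))
    print("target",pos.round(4)); print("d mm",(R0.T@(pos-o["tool_pos"])*1000).round(1),"rv",Ro.from_matrix(R0.T@R).as_rotvec().round(3))
E
python3 - <<'E'
from h import *
delta(*pose("dial",.039+.12))
from cell import get_obs
E
```

```text
t 0.3 pos [ 0.1884 -0.5431  0.2363] F [-0.3  0.1 -0. ] w 0.0916 q [-83.   9.  92.   0.  79. -12.]
target [0.5434 0.0947 0.2427]
d mm [-486.3 -544.4   -6. ] rv [ 0.479  0.213 -0.005]
```

step_arm:
  targets: [0, 0, -50, 0, 0, 0, 0, -30, -34, -70, 0, 0, 0, 0, -63, -70, -70, 0.1, 0.05, 0, 0, -96, -107, -70, 0.2, 0.1, 0, 0, -130, -145, -70, 0.3, 0.15, 0, 0, -160, -180, -70, 0.4, 0.2, 0, 0, -193, -215, -70, 0.48, 0.21, 0, 0, -225, -250, -70, 0.48, 0.21, 0, 0, -260, -290, -70, 0.48, 0.21, 0, 0, -290, -325, -70, 0.48, 0.21, 0, 0, -320, -360, -70, 0.48, 0.21, 0, 0, -350, -395, -65, 0.48, 0.21, 0, 0]

```text
time: 1.5
tool_pos: [0.4477, -0.0814, 0.3029]
orientation: [-152.0, -11.7, -73.8]
contact_force: [0.5, -2.0, 0.7]
gripper_width: 0.0921
```

```bash
python3 -c "
from h import *
delta(*pose('dial',.159))"
```

```text
t 1.5 pos [ 0.4477 -0.0814  0.3029] F [ 0.5 -2.   0.7] w 0.0921 q [-36. -38. 127.  17.  66.  31.]
target [0.5434 0.0947 0.2427]
d mm [-151.7 -110.3   92.8] rv [-0.003 -0.002 -0.004]
```

step_arm:
  targets: [-38, -27, 23, 0, 0, 0, 0, -76, -55, 46, 0, 0, 0, 0, -114, -83, 70, 0, 0, 0, 0, -152, -110, 93, 0, 0, 0, 0, -152, -110, 93, 0, 0, 0, 0, -152, -110, 93, 0, 0, 0, 0]

```text
time: 2.1
tool_pos: [0.5427, 0.097, 0.2408]
orientation: [-152.1, -11.7, -73.5]
contact_force: [-0.0, -1.0, 0.5]
gripper_width: 0.092
```

```bash
python3 -c "
from h import *
delta(*pose('dial',.159));delta(*pose('dial',.04))
from cell import camera
for n in('top','scene'):
  c=camera(n); q=proj(c,pose('dial',.039)[0])[0].astype(int); print(n,q)
  s=c['frame'][q[1]-60:q[1]+60,q[0]-75:q[0]+75]
  cv2.imwrite('pics/a_%s.png'%n,cv2.resize(s,None,fx=4,fy=4,interpolation=cv2.INTER_CUBIC))
"
```

```text
t 2.1 pos [0.5427 0.097  0.2408] F [-0.  -1.   0.5] w 0.092 q [ -2. -16. 119.  -2.  46.  70.]
target [0.5434 0.0947 0.2427]
d mm [ 2.7 -0.7 -1.2] rv [-0.001  0.001 -0.001]
t 2.1 pos [0.5427 0.097  0.2408] F [-0.  -1.   0.5] w 0.092 q [ -2. -16. 119.  -2.  46.  70.]
target [0.6027 0.0899 0.1396]
d mm [  2.8  -0.6 117.8] rv [-0.001  0.001 -0.001]
top [280 219]
scene [346 222]
```

View pics/a_top.png

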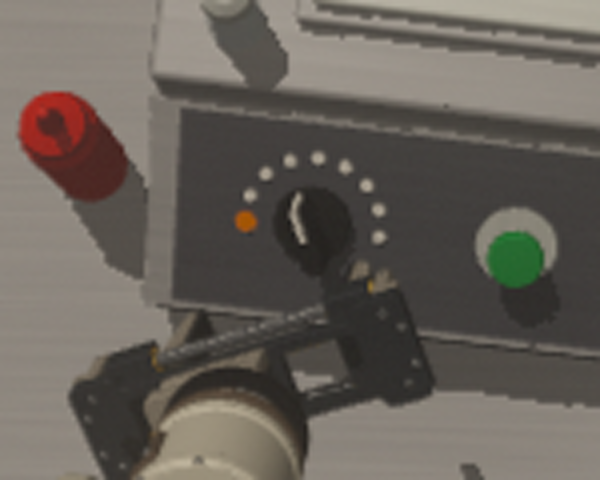

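View pics/a_scene.png

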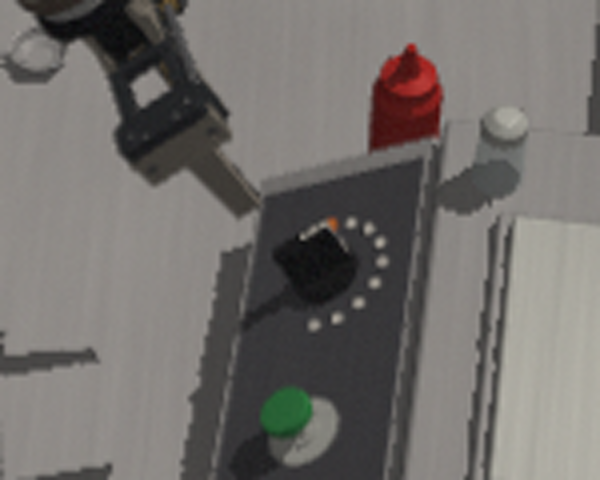

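The white stripe on the bar matches position 3 in both views: top crop (297,197) to (303,240), against the predicted end at about (277,212) px. Next I'll descend onto the bar.

step_arm:
  targets: [3, -1, 30, 0, 0, 0, 0, 3, -1, 55, 0, 0, 0, 0, 3, -1, 75, 0, 0, 0, 0, 3, -1, 90, 0, 0, 0, 0, 3, -1, 100, 0, 0, 0, 0, 3, -1, 110, 0, 0, 0, 0, 3, -1, 115, 0, 0, 0, 0, 3, -1, 116, 0, 0, 0, 0, 3, -1, 116, 0, 0, 0, 0]

```text
time: 3.1
tool_pos: [0.603, 0.0873, 0.1437]
orientation: [-151.9, -11.7, -73.8]
contact_force: [-0.5, 0.7, -0.4]
gripper_width: 0.0921
```

```bash
python3 -c "
from h import *
delta(*pose('dial',.04))
from cell import camera
for n in('top','scene'):
  c=camera(n); q=proj(c,pose('dial',.039)[0])[0].astype(int); print(n,q)
  s=c['frame'][q[1]-60:q[1]+60,q[0]-75:q[0]+75]
  cv2.imwrite('pics/b_%s.png'%n,cv2.resize(s,None,fx=4,fy=4,interpolation=cv2.INTER_CUBIC))
"
```

```text
t 3.1 pos [0.603  0.0873 0.1437] F [-0.5  0.7 -0.4] w 0.0921 q [ -3.   1. 116.  -2.  32.  70.]
target [0.6027 0.0899 0.1396]
d mm [-3.4  1.2  3.3] rv [-0.004 -0.002 -0.004]
top [280 219]
scene [346 222]
```

View pics/b_scene.png

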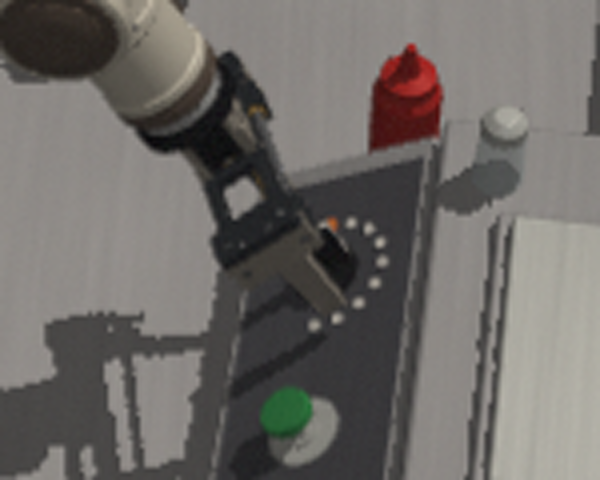

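View pics/b_top.png

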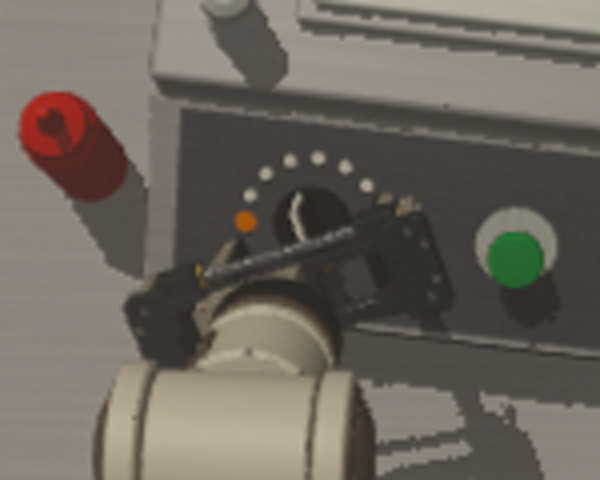

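```bash
python3 -c "
from h import *
from cell import camera
for i in range(3): delta(*pose('dial',.04)); camera('top')"
```

```text
t 3.2 pos [0.603  0.0875 0.144 ] F [ 0.5 -0.4 -0. ] w 0.0918 q [ -3.   1. 116.  -2.  32.  70.]
target [0.6027 0.0899 0.1396]
d mm [-3.3  1.5  3.5] rv [-0.004 -0.002 -0.004]
t 3.25 pos [0.603  0.0875 0.144 ] F [-0.4  0.5  0.3] w 0.0918 q [ -3.   1. 116.  -2.  32.  70.]
target [0.6027 0.0899 0.1396]
d mm [-3.3  1.5  3.5] rv [-0.004 -0.002 -0.004]
t 3.3 pos [0.603  0.0875 0.1439] F [ 1.2  0.1 -0.1] w 0.0923 q [ -3.   1. 116.  -2.  32.  70.]
target [0.6027 0.0899 0.1396]
d mm [-3.3  1.4  3.4] rv [-0.004 -0.002 -0.004]
```

Steady, with a few mm of residual. I'll correct that and close gently.

step_arm:
  targets: [-3, 1, 3, 0, 0, 0, 0, -3, 1, 3, 0, 0, 0, 0, -3, 1, 3, 0, 0, 0, 0]

```text
time: 3.65
tool_pos: [0.6026, 0.09, 0.1399]
orientation: [-151.9, -11.7, -73.8]
contact_force: [-0.2, 0.5, 0.6]
gripper_width: 0.0919
```

```bash
python3 -c "
from h import *
delta(*pose('dial',.04))"
```

```text
t 3.65 pos [0.6026 0.09   0.1399] F [-0.2  0.5  0.6] w 0.0919 q [ -2.   2. 116.  -2.  32.  70.]
target [0.6027 0.0899 0.1396]
d mm [0.1 0.1 0.2] rv [-0.004 -0.002 -0.004]
```

step_arm:
  targets: [0, 0, 0, 0, 0, 0, 120, 0, 0, 0, 0, 0, 0, 160, 0, 0, 0, 0, 0, 0, 190, 0, 0, 0, 0, 0, 0, 210, 0, 0, 0, 0, 0, 0, 230, 0, 0, 0, 0, 0, 0, 255, 0, 0, 0, 0, 0, 0, 255, 0, 0, 0, 0, 0, 0, 255, 0, 0, 0, 0, 0, 0, 255]
  squeeze: 20

```text
time: 4.55
tool_pos: [0.6026, 0.09, 0.1399]
orientation: [-151.9, -11.7, -73.8]
contact_force: [-0.3, -0.2, -0.3]
gripper_width: 0.0218
```

```bash
python3 -c "
from h import *
delta(*pose('dial',.04,120))
from cell import *; print(get_obs()['wrist_torque'])"
```

```text
t 4.55 pos [0.6026 0.09   0.1399] F [-0.3 -0.2 -0.3] w 0.0218 q [ -2.   2. 116.  -2.  32.  70.]
target [0.6027 0.0899 0.1396]
d mm [0.1 0.1 0.2] rv [-0.004 -0.     0.834]
[0.07363398 0.22408891 0.01656793]
```

step_arm:
  targets: [0, 0, 0, 0, 0, 0, 255, 0, 0, 0, 0, 0, 0, 255, 0, 0, 0, 0, 0, 0, 255, 0, 0, 0, 0, 0, 0, 255, 0, 0, 0, 0, 0, 0, 255]

```text
time: 5.05
tool_pos: [0.6028, 0.0897, 0.14]
orientation: [-151.9, -11.7, -73.8]
contact_force: [0.6, -3.0, 0.4]
gripper_width: 0.0137
```

step_arm:
  targets: [0, 0, 0, 0, 0, 0.1, 255, 0, 0, 0, 0, 0, 0.2, 255, 0, 0, 0, 0, 0, 0.3, 255, 0, 0, 0, 0, 0, 0.4, 255, 0, 0, 0, 0, 0, 0.5, 255, 0, 0, 0, 0, 0, 0.6, 255, 0, 0, 0, 0, 0, 0.7, 255, 0, 0, 0, 0, 0, 0.8, 255, 0, 0, 0, 0, 0, 0.84, 255, 0, 0, 0, 0, 0, 0.84, 255, 0, 0, 0, 0, 0, 0.84, 255]

```text
time: 6.15
tool_pos: [0.6027, 0.0898, 0.14]
orientation: [-152.0, 11.9, -115.9]
contact_force: [0.2, -1.8, 0.3]
gripper_width: 0.0139
```

```bash
python3 -c "
from h import *
delta(*pose('dial',.04,120))
from cell import *; print(get_obs()['wrist_torque'])"
```

```text
t 6.15 pos [0.6027 0.0898 0.14  ] F [ 0.2 -1.8  0.3] w 0.0139 q [ -2.   2. 116.  -2.  32. 118.]
target [0.6027 0.0899 0.1396]
d mm [-0.   0.3  0.3] rv [-0.004  0.001 -0.005]
[-0.43842023  0.17888165 -0.35270807]
```

Open and retreat straight out. Before backing off I'll check that the opening is wide enough.

step_arm:
  targets: [0, 0, 0, 0, 0, 0, 100, 0, 0, 0, 0, 0, 0, 100, 0, 0, 0, 0, 0, 0, 100, 0, 0, 0, 0, 0, 0, 100, 0, 0, 0, 0, 0, 0, 100]

```text
time: 6.65
tool_pos: [0.6027, 0.0899, 0.14]
orientation: [-152.0, 11.9, -115.9]
contact_force: [-0.1, -0.1, 0.2]
gripper_width: 0.0517
```

step_arm:
  targets: [0, 0, -30, 0, 0, 0, 100, 0, 0, -70, 0, 0, 0, 100, 0, 0, -110, 0, 0, 0, 100, 0, 0, -130, 0, 0, 0, 100, 0, 0, -130, 0, 0, 0, 100]

```text
time: 7.15
tool_pos: [0.5386, 0.0954, 0.2564]
orientation: [-151.6, 12.1, -115.8]
contact_force: [0.3, 0.5, 0.6]
gripper_width: 0.0561
```

```bash
python3 -c "
from h import *
p=np.load('p.npy')
delta(*pose('plunger',.022+.031+.05,72))
from cell import camera
for n in('top','scene'):
  c=camera(n); q=proj(c,pose('dial',.039)[0])[0].astype(int); print(n,q)
  x0,y0=q[0]-45,q[1]-35
  for k in (4,5,6): print(k,((proj(c,W(p,np.array([C+.023*dirn(24*k)+.045*n_,C-.023*dirn(24*k)+.045*n_])))-[x0,y0])*8).round().tolist())
  s=c['frame'][y0:q[1]+35,x0:q[0]+45]
  cv2.imwrite('pics/c_%s.png'%n,cv2.resize(s,None,fx=8,fy=8,interpolation=cv2.INTER_CUBIC))
"
```

```text
t 7.15 pos [0.5386 0.0954 0.2564] F [0.3 0.5 0.6] w 0.0561 q [ -2. -18. 119.  -2.  48. 118.]
target [ 0.5603 -0.0431  0.1942]
d mm [125.7 -52.8  70.2] rv [-0.012  0.    -0.842]
top [280 219]
4 [[369.0, 226.0], [361.0, 359.0]]
5 [[398.0, 235.0], [332.0, 351.0]]
6 [[421.0, 254.0], [310.0, 332.0]]
scene [346 222]
4 [[413.0, 263.0], [300.0, 291.0]]
5 [[405.0, 285.0], [308.0, 269.0]]
6 [[389.0, 306.0], [324.0, 248.0]]
```

View pics/c_scene.png

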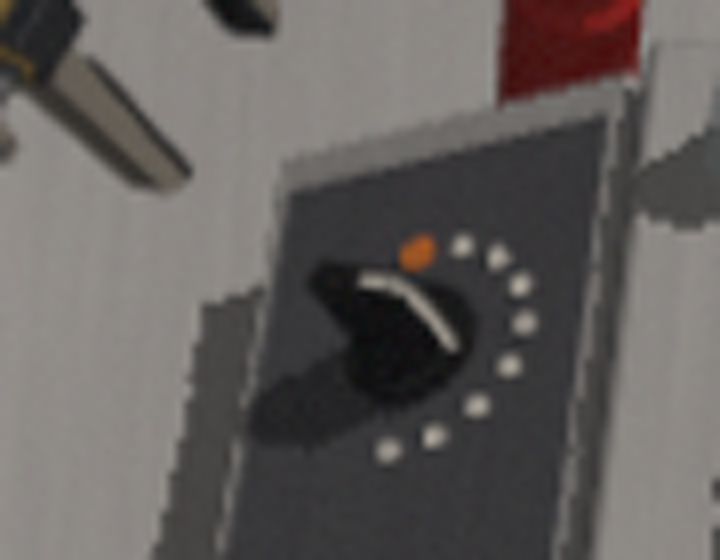

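View pics/c_top.png

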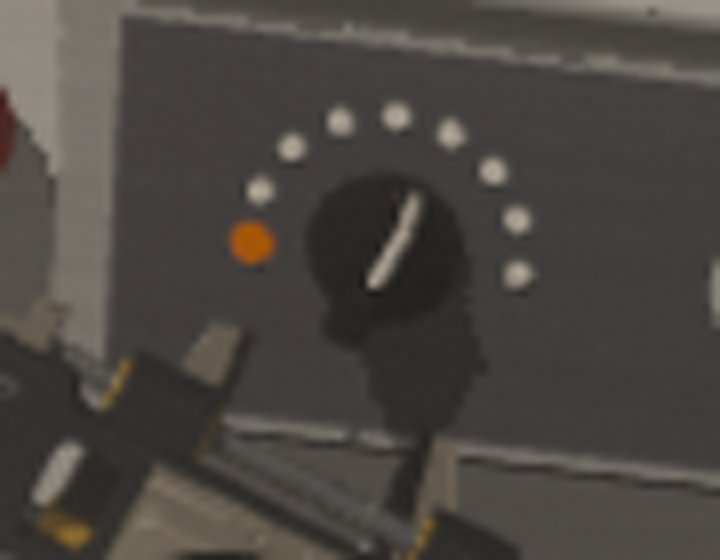

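The stripe in the top crop runs from (372,285) to (410,200). That matches the prediction for position 5, (365,293) to (398,235), so the dial is set. Next is the plunger, with closed fingers.

```bash
python3 -c "
from h import *
delta(*pose('plunger',.053+.05,96))"
```

```text
t 7.25 pos [0.5375 0.0952 0.2518] F [ 0.  -0.2 -0.5] w 0.0561 q [ -2. -17. 119.  -2.  48. 118.]
target [ 0.5603 -0.0431  0.1942]
d mm [123.8 -56.1  66.9] rv [-0.004  0.    -0.423]
```

step_arm:
  targets: [30, -14, 0, 0, 0, -0.1, 255, 60, -28, 0, 0, 0, -0.2, 255, 90, -42, 0, 0, 0, -0.3, 255, 124, -56, 10, 0, 0, -0.42, 255, 124, -56, 40, 0, 0, -0.42, 255, 124, -56, 60, 0, 0, -0.42, 255, 124, -56, 67, 0, 0, -0.42, 255, 124, -56, 67, 0, 0, -0.42, 255, 124, -56, 67, 0, 0, -0.42, 255, 124, -56, 67, 0, 0, -0.42, 255]

```text
time: 8.25
tool_pos: [0.5606, -0.0431, 0.1951]
orientation: [-149.7, 0.1, -94.8]
contact_force: [0.6, 0.6, -0.2]
gripper_width: -0.0
```

```bash
python3 -c "
from h import *
p=np.load('p.npy')
from cell import camera
for n in('top','scene'):
  c=camera(n); q=proj(c,W(p,PL+.031*n_))[0].astype(int); print(n,q)
  s=c['frame'][q[1]-50:q[1]+50,q[0]-70:q[0]+70]
  cv2.imwrite('pics/d_%s.png'%n,cv2.resize(s,None,fx=5,fy=5,interpolation=cv2.INTER_CUBIC))
delta(*pose('plunger',.053,96))
"
```

```text
top [333 224]
scene [342 264]
t 8.35 pos [ 0.5606 -0.0431  0.1952] F [0.2 0.2 0.2] w 0.0003 q [-21. -12. 122.  13.  42.  66.]
target [ 0.5852 -0.0451  0.1509]
d mm [-0.   1.  50.7] rv [-0.006 -0.001 -0.003]
```

View pics/d_scene.png

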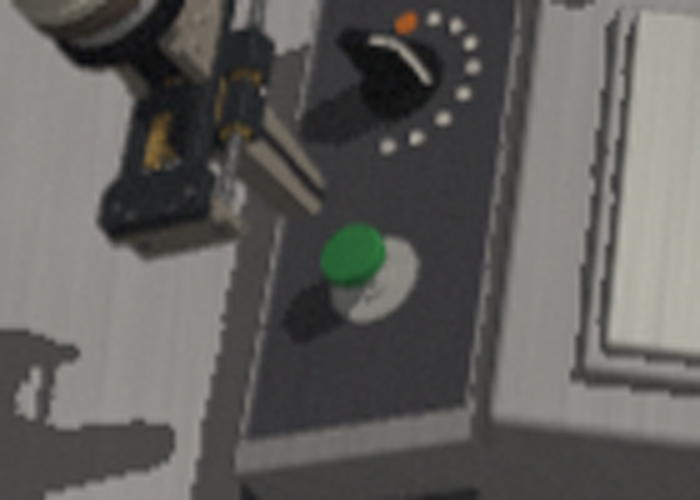

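View pics/d_top.png

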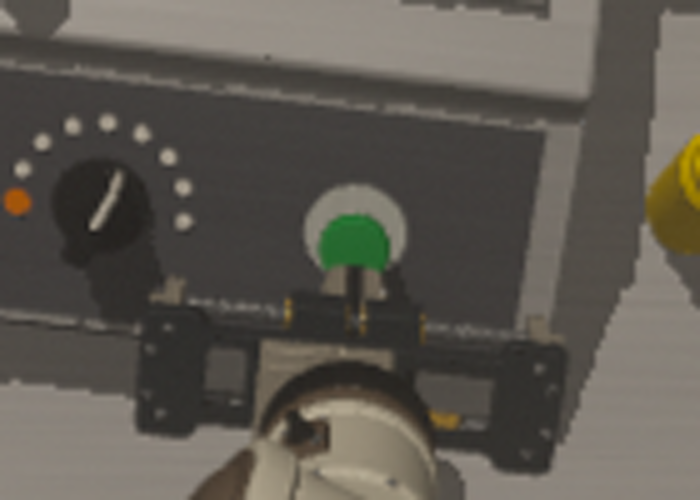

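The closed fingers are lined up with the green head, which is at about (355,250) in the crops, and the dial still reads 5. Now I'll press.

step_arm:
  targets: [0, 1, 20, 0, 0, 0, 255, 0, 1, 38, 0, 0, 0, 255, 0, 1, 48, 0, 0, 0, 255, 0, 1, 53, 0, 0, 0, 255, 0, 1, 57, 0, 0, 0, 255, 0, 1, 60, 0, 0, 0, 255, 0, 1, 60, 0, 0, 0, 255]

```text
time: 9.05
tool_pos: [0.5896, -0.0454, 0.1431]
orientation: [-149.7, 0.1, -94.7]
contact_force: [-6.5, -0.1, 4.5]
gripper_width: 0.0006
```

```bash
python3 -c "
from h import *
delta(*pose('plunger',.041,96))"
```

```text
t 9.05 pos [ 0.5896 -0.0454  0.1431] F [-6.5 -0.1  4.5] w 0.0006 q [-20.  -2. 120.  14.  34.  65.]
target [ 0.5912 -0.0456  0.1405]
d mm [ 0.1 -0.1  3. ] rv [-0.005 -0.    -0.002]
```

step_arm:
  targets: [0, 0, 2, 0, 0, 0, 255, 0, 0, 4, 0, 0, 0, 255, 0, 0, 4, 0, 0, 0, 255]

```text
time: 9.35
tool_pos: [0.5909, -0.0455, 0.1414]
orientation: [-149.8, 0.0, -94.6]
contact_force: [-26.5, -0.5, 23.5]
gripper_width: 0.0004
```

```bash
python3 -c "
from h import *
delta(*pose('plunger',.041,96))"
```

```text
t 9.35 pos [ 0.5909 -0.0455  0.1414] F [-26.5  -0.5  23.5] w 0.0004 q [-20.  -2. 119.  14.  34.  65.]
target [ 0.5912 -0.0456  0.1405]
d mm [0.1 0.2 1. ] rv [-0.003 -0.    -0.   ]
```

The arm stalled at about 34 N along the axis. The spring only gives 8 N, and the head is within 1 mm of the computed stop, so it is fully down. I'll release it.

step_arm:
  targets: [0, 0, -3, 0, 0, 0, 255, 0, 0, -10, 0, 0, 0, 255, 0, 0, -25, 0, 0, 0, 255, 0, 0, -50, 0, 0, 0, 255, 0, 0, -80, 0, 0, 0, 255, 0, 0, -120, 0, 0, 0, 255, 0, 0, -150, 0, 0, 0, 255, 0, 0, -150, 0, 0, 0, 255, 0, 0, -150, 0, 0, 0, 255]

```text
time: 10.25
tool_pos: [0.5161, -0.0396, 0.2718]
orientation: [-149.7, -0.0, -94.6]
contact_force: [-0.2, 0.1, -0.8]
gripper_width: 0.0004
```

```bash
python3 -c "
from h import *
p=np.load('p.npy')
delta(*pose('plunger',.053,96))
from cell import camera
for n in('top','scene'):
  c=camera(n); cv2.imwrite('pics/e_full_%s.png'%n,c['frame']); q=proj(c,W(p,[0,0,.13]))[0].astype(int); print(n,q)
  s=c['frame'][q[1]-50:q[1]+50,q[0]-70:q[0]+70]
  cv2.imwrite('pics/e_%s.png'%n,cv2.resize(s,None,fx=5,fy=5,interpolation=cv2.INTER_CUBIC))
"
```

```text
t 10.25 pos [ 0.5161 -0.0396  0.2718] F [-0.2  0.1 -0.8] w 0.0004 q [-23. -25. 123.  12.  54.  67.]
target [ 0.5852 -0.0451  0.1509]
d mm [ -0.2   1.1 139.4] rv [-0.005 -0.001  0.   ]
top [307 215]
scene [350 244]
```

View pics/e_scene.png

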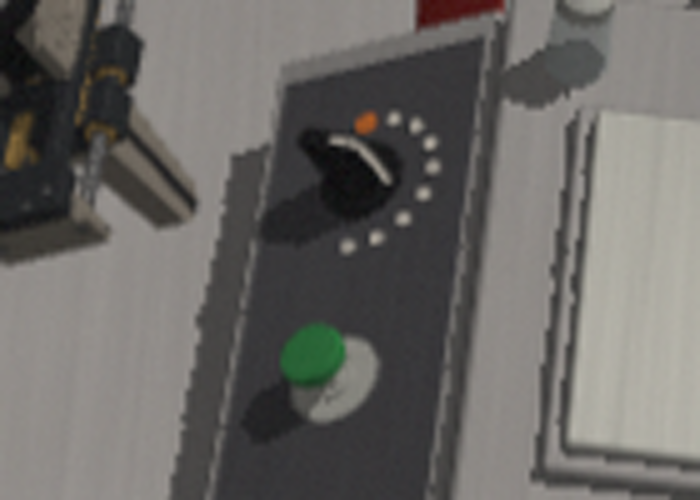

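View pics/e_full_top.png

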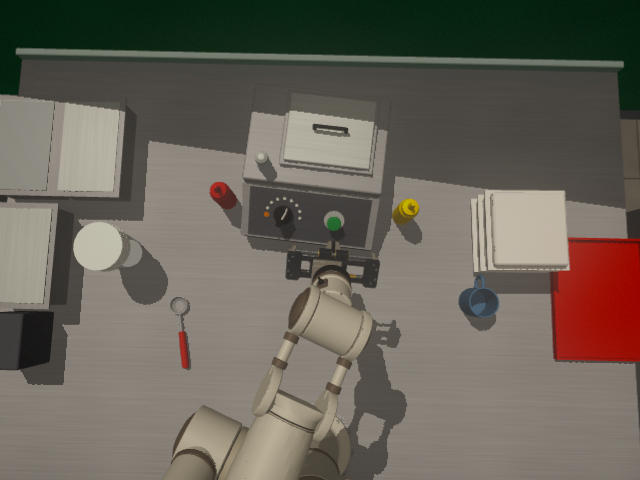

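The plunger is back up, with its head at (342,264) px as before. The dial reads 5, the loose items haven't moved, and the arm is clear.

```bash
python3 -c "
from cell import *
print(job_done())"
```

```text
the job is handed in; nothing more can be done
None
```

I turned the dial from 3 to 5, then pressed the green plunger down to its stop once and let it spring back. I handed the job in at about 10.4 s on the robot's clock; no verdict was reported.

- **Dial:** I gripped the bar and turned it 48° clockwise. After release, the white pointer matched the computed position 5 in both views, and it still did after the press.
- **Plunger:** the arm stalled at about 34 N along the plunger's axis, against 8 N from the spring. It stopped about 1 mm short of where I had computed the stop to be. That is within the calibration error, and the force shows the stop was reached. The last pictures show the plunger back up.
- **Other items:** the bottles, salt, cups, boxes, mug and spoon look unmoved in the final top view, judged by eye. The gripper ended clear, at zero force to within sensor noise.
- **Disagreement:** the two cameras placed the warmer about 3 mm and 0.6° apart, so I used the joint fit (up to 1 pixel of error). The grip was clean even so.

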